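# Clamp a bottle and set its cap a quarter turn open for the autoclave

### The arm

A 7-joint arm with a two-finger parallel gripper is mounted at the origin on a cart in front of the work surface, level with it; the furniture and walls round the work are solid. World frame = base frame: x ahead of the robot, y to its left, z up, the work surface at z = 0. Lengths are in m, angles in rad, forces in N, time in s.
With the tool pointing down it reaches from about 0.4 to 0.85 m from the base axis. Payload 10.4 kg.
Tool frame: the origin (TCP) lies on the centre line of the jaws, within the pads' length; the fingertips stand 8 mm ahead of it and the grasp point (between the pads) lies 11 mm behind it (r.finger_overhang is the distance from the TCP to the fingertips, in m); z points along the fingers, y is the line along which they close (so a half turn about z gives the same grasp; the last joint's range is limited). The gripper opens to 87 mm and grips with 3 to 60 N. Pads are 19 mm wide; open, the fingers measure 117 mm over their backs; the gripper's body (75 mm by 190 mm) begins 51 mm behind the grasp point.
Start: joints at [-1.257, 0.332, -0.065, 1.46, 0.022, 1.35, -0.088], TCP at [0.207, 0.59, 0.231] pointing down, gripper open.
Joint ranges: [-2.6, 2.6], [-0.5, 2.12], [-1.47, 1.34], [0.16, 2.42], [-1.27, 4.41], [0.06, 2.06], [-2.6, 2.6]. Speed limits (rad/s): [2.22, 2.22, 2.79, 2.79, 3.14, 3.14, 3.14].

### API

Orientations are given as a unit quaternion [x, y, z, w].
In Python, from bench import r, vision gives the robot as it stands.
- The arm moves only by the tool drive_tool, never from a script. Its argument "series" is a list of rows, each a list of 2 entries, a list of its own where there are three numbers: the shift along the world's x, y, z in cm, then the turn about the world's z in degrees. A call has exactly 10 rows; each row shifts and turns the commanded pose from where the row before left it; what a row does not reach is not made up. A row lasts 1/8 s, in which the tool goes at most 62.5 mm and 10.7 degrees, less where a joint would pass 70% of its speed; a pose out of reach is approached as far as the arm can. A call with a gripper value outside its range is refused whole. "hand" is the closure, from 0 (fully open) to 1 (shut), set as the call begins (left out, the last holds). The fingers move at their own pace and stop on an object; "newtons" is the grip in N (left out, the last holds). Time passes only in rows, so rows that do not move let the fingers close, or fill a call up. It gives the time, the measured TCP pose, the force, the opening and the grip force at its end, in the units of the state.
- r.read_state(): the state, without advancing time (a new reading comes with each control period).
- vision.camera(name): name is "side" or "top" or "wrist"; returns a dict with "color" (384x512x3 uint8, red, green, blue), "intrinsics" (3x3 intrinsics, pixels), "R" (3x3) and "t" (3): a world point X has camera coordinates R X + t; the wrist camera has in their place "mount" (4x4, takes a point from camera to tool coordinates, whose origin is the TCP and whose axes are the flange's). Camera axes: x right, y down, z forward; pixel columns grow to the right and rows downward; lengths in m; the calibration is good to about 2 mm. A picture is of the moment at which its call begins: read the wrist's pose just before it. There is no depth.
- r.close_job(): hands the job in; it is judged then, once.
The state is a dict: "time": time; "joint_positions": joint angles; "joint_vel": joint speeds; "joint_torque": joint torques, N m; "ee_pos": TCP position; "eef_rot": TCP orientation; "ft_force": force on the tool from outside, world axes, zero at the start; "torque": the same for the moment, N m; "width": finger opening in m; "grip_force": force on a finger pad.
Only numpy, scipy, OpenCV 4.12 (cv2) and the standard library are available. Lean on these libraries where they do the work, as an engineer would, in place of code of your own. Each camera call takes 0.05 s, during which the arm holds its last target. There are 200 camera calls.

### The job

Get the square bottle ready for the autoclave: slide the clamp's jaw shut until it presses on the bottle, then screw the cap down clockwise until it bottoms out, and back it off a quarter turn (20 degrees more or less does no harm). Finish while still gripping the cap and holding it still at that quarter turn so that I can tape it, with the bottle upright and still clamped and the tape, timer and other bottles left where they stand.

Things in the scene. Friction and masses are not known exactly. Their poses are not given: they have to be found in the camera images.
- bottle_clamp: Bottle clamp fixed to the bench: a grey base plate 86 (x) by 200 (y) by 10 mm with a U-shaped aluminium cradle 54 mm high over the bench (back wall at its -y end, a wall on each x side) round the square bottle; the back wall and the jaw have rubber pads 24 mm wide, the jaw's on a spring. Origin on the bench surface under the centre of a fully clamped bottle. Its jaw slides along its y axis: towards its own -y shuts the jaw on the bottle.
- clamp_jaw (a joint): Travel of the sliding jaw in m, along the clamp's -y: 0 fully open (0 to 0.015 at the start), 0.035 when its sprung pad just touches a bottle that stands against the back wall, end stop at 0.044. The jaw slides stiffly (friction about 6 N) and stays where it is left. Its pad is sprung, 1.5 N per mm and 5 mm of give: press on about 3 mm past touch (travel 0.038 to 0.040, some 12 N on the post) and the jaw keeps pressing on the bottle with about 5 N by itself.
- jaw_post (a point): Point on the axis of the jaw's upright square steel post (16 by 16 mm, sides along the clamp's x and y, standing from about 21 mm to 86 mm over the bench), about 61 mm over the bench. Pinch the post from above or push it; it moves with the jaw and stands 62 mm outside the face of the jaw's pad, so about 90 mm from the bottle's axis when shut.
- bottle_center (a point): Centre of the square body (64 by 64 by 75 mm, rounded edges) of the white screw-neck bottle standing loose in the cradle, 1.2 mm play at each side, 2 to 6 mm short of the back wall at the start; its centre is 47.5 mm over the bench. The shoulders rise to 96 mm over the bench; neck and cap stand on the body's axis. z is up.
- cap_center (a point): Centre of the ribbed round screw cap on the bottle's neck: 42 mm diameter, 22 mm high, this point half-way up, about 124 mm over the bench when bottomed out, with about 16 mm of free room between the cap's underside and the shoulders. Its x axis lies along the raised rib on the cap's top and turns with the cap. The cap cannot leave the neck.
- cap (a joint): Angle of the cap on its thread in rad: 0 bottomed out, growing as it is unscrewed (counterclockwise seen from above); 1.3 to 2.6 at the start, stop at 3.5. It rises 5 mm a turn, runs with a drag of about 0.06 N m and stays where it is left; at 0 it stops hard, and fingers that turn on slip round it.
- amber_bottle: Tall amber bottle, 62 mm diameter, 164 mm high, a bystander. Origin under its centre.
- media_flask: Screw-cap media bottle with round body, 68 mm diameter, 139 mm high, a bystander. Origin under its centre.
- roll_of_tape: Roll of tape lying flat, 67 mm diameter, 19 mm high, a bystander. Origin under its centre.
- timer: Bench timer lying flat, 58 by 68 by 20 mm, a bystander. Origin under its centre.

How it is judged:
On the way, in this order (a step that is already met when the one before it is completed fails the run):
1. the jaw presses on the bottle with more than 2 N (contact force between clamp_jaw and square_bottle above 2 N), for 0.2 s.
2. the cap is screwed down until it bottoms out (value of joint cap below 0.06 rad), for 0.1 s.
At the end, for the whole second after the job is handed in: Cap still, 90 +- 20 degrees back from bottomed out (1.22 to 1.92 rad), gripped by the fingers with over 3 N; jaw still pressing on the bottle with over 1 N; bottle upright (within 0.06 rad), not lifted over 4 mm, within 9 mm of its clamped place (value of joint cap between 1.222 and 1.92 rad and velocity of joint cap between -0.05 and 0.05 rad/s and contact force between the fingers and cap above 3 N and contact force between clamp_jaw and square_bottle above 1 N and angle between bottle_center's own z axis and vertical below 0.06 rad and height (world z) of bottle_center below 0.0515 m and horizontal distance between bottle_center and bottle_clamp below 0.009 m); the arm keeps its last pose, push and grip.
It fails at once if a bystander is moved by more than 20 mm (distance of any of amber_bottle, media_flask, roll_of_tape, timer from where it was at the start of the episode above 0.02 m).
It fails at once if the bottle is tipped by more than 0.25 rad or lifted 20 mm off the clamp (angle between bottle_center's own z axis and vertical above 0.25 rad or height (world z) of bottle_center above 0.0675 m).
It also fails if it takes over 58 s, if anything falls off the work surface, if the arm or the gripper's body presses on something with over 40 N, if the wrist force passes 120 N, or if a joint passes its speed limit or range.

## Working session

There is one attempt and no reset: what is moved stays moved. The work goes in short steps, Python scripts to look and compute and a tool call to move; the robot and the scene stay as the last step left them, time stands still between calls to the robot, and variables do not carry over. Pictures are saved under pics/ and viewed, at most 10 in all, crops included, and the job is handed in when it is done.

Besides the shell and the picture viewer there is one more tool, called after "Call:" as name(argument=value, ...) on one line, values as JSON. drive_tool: Moves the arm, as the interface text tells. Its arguments: {"type":"object","properties":{"series":{"type":"array"},"hand":{"type":"number"},"newtons":{"type":"number"}},"required":["series"]}

```bash
mkdir -p pics; cat > h.py <<'E'
import numpy as np,cv2,json
from bench import r,vision
def snap(n,f):
    c=vision.camera(n); cv2.imwrite(f,cv2.cvtColor(c["color"],cv2.COLOR_RGB2BGR)); 
    d={k:np.array(v).tolist() for k,v in c.items() if k!="color"}; json.dump(d,open(f"{n}.json","w")); return c
def pt(n,u,v,z):
    c=json.load(open(f"{n}.json"));K,R,t=[np.array(c[k]) for k in("intrinsics","R","t")]
    d=R.T@np.linalg.solve(K,[u,v,1]);o=-R.T@t
    return o+d*(z-o[2])/d[2]
E
python3 - <<'E'
from h import *
a=snap("top","pics/a.png");b=snap("side","pics/b.png")
s=r.read_state();print({k:np.round(s[k],3).tolist() for k in s});print(r.finger_overhang)
for c in(a,b):print(np.round(-c["R"].T@c["t"],3),np.round(c["R"],2))
for n in"ab":
    i=cv2.imread(f"pics/{n}.png");cv2.imwrite(f"pics/{n}2.png",cv2.resize(i,(800,600),interpolation=cv2.INTER_CUBIC))
E
```

```text
{'time': 0.1, 'joint_positions': [-1.257, 0.333, -0.065, 1.461, 0.022, 1.35, -0.088], 'joint_vel': [0.001, 0.001, 0.001, -0.003, -0.001, 0.0, -0.001], 'joint_torque': [0.001, -62.454, 0.024, -39.072, -0.062, 0.036, 0.0], 'ee_pos': [0.206, 0.59, 0.23], 'eef_rot': [0.168, 0.986, -0.001, -0.0], 'ft_force': [-0.364, -0.163, -0.343], 'torque': [-0.04, -0.02, -0.029], 'grip_force': 0.0, 'width': 0.087}
0.008
[0.219 0.083 1.793] [[-0.   -1.   -0.  ]
 [-0.98  0.   -0.19]
 [ 0.19  0.   -0.98]]
[-0.034 -0.415  1.324] [[ 0.62 -0.78 -0.  ]
 [-0.67 -0.53 -0.52]
 [ 0.41  0.32 -0.86]]
```

View pics/a2.png

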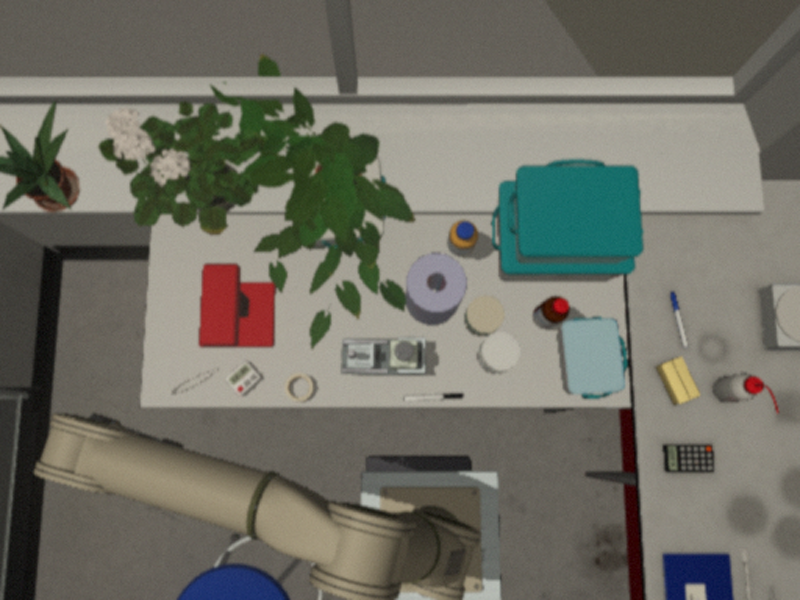

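View pics/b2.png

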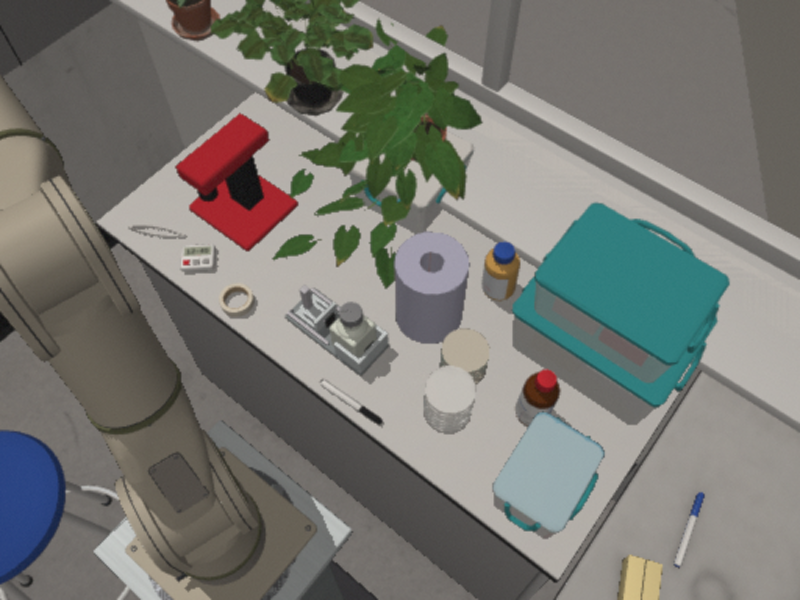

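The top view shows the clamp at about (385,357) with the cap at (405,350), the jaw to the left (+y), tissue roll and jars to the right, and tape (301,387) and timer (243,378) to the left. I'll enlarge crops.

```bash
python3 - <<'E'
from h import *
a=cv2.imread("pics/a.png")[205:250,205:285];b=cv2.imread("pics/b.png")[170:245,175:255]
a=cv2.resize(a,None,fx=7,fy=7,interpolation=cv2.INTER_CUBIC);b=cv2.resize(b,None,fx=7,fy=7,interpolation=cv2.INTER_CUBIC)
cv2.imwrite("pics/c.png",a);cv2.imwrite("pics/d.png",b)
E
```

```text
(no output)
```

View pics/c.png

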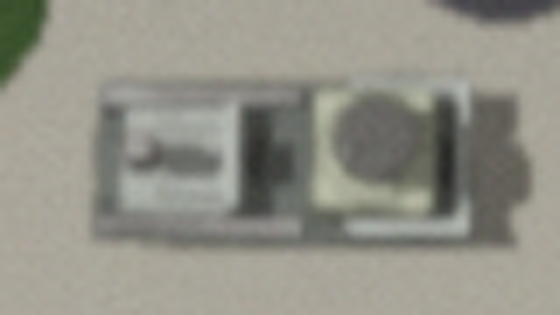

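View pics/d.png

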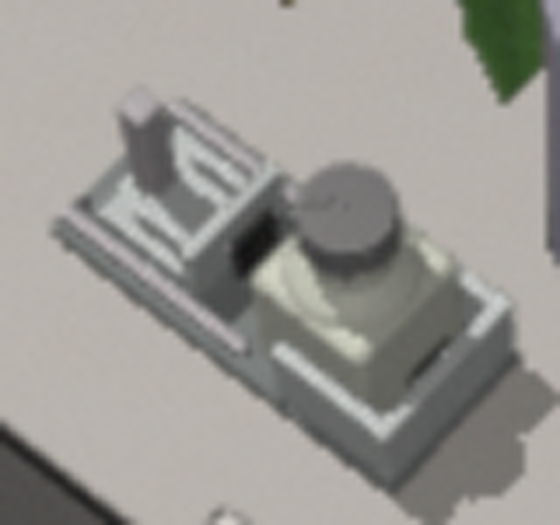

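```bash
python3 - <<'E'
from h import *
T=lambda x,y:((x+.5)/7-.5+205,(y+.5)/7-.5+205)
S=lambda x,y:((x+.5)/7-.5+175,(y+.5)/7-.5+170)
def p(l,n,q,z):print(l,n,np.round(pt(n,*q,z)*1000,1))
p("cap","top",T(378,135),.1365);p("cap","side",S(349,207),.1365)
p("post","top",T(143,148),.086);p("post","side",S(142,103),.086)
for q in[(105,85),(93,240),(515,245)]:p("plate","top",T(*q),.0)
for q in[(350,88),(470,85),(470,235),(345,235)]:p("cradle","top",T(*q),.054)
for q in[(512,308),(385,433),(275,350)]:p("cradle","side",S(*q),.054)
for q in[(65,210),(240,347)]:p("rail","side",S(*q),.02)
for q in[(105,95),(300,97),(100,225),(300,228)]:p("rail","top",T(*q),.02)
E
```

```text
cap top [418.4  59.3 136.5]
cap side [419.1  58.5 136.5]
post top [418.1 178.5  86. ]
post side [422.4 179.6  86. ]
plate top [462.2 204.    0. ]
plate top [378.9 209.6   0. ]
plate top [375.8 -15.4   0. ]
cradle top [453.   72.6  54. ]
cradle top [454.4  10.   54. ]
cradle top [376.3  10.8  54. ]
cradle top [376.4  75.4  54. ]
cradle side [456.1   6.7  54. ]
cradle side [379.3  11.6  54. ]
cradle side [379.9  71.7  54. ]
rail side [385.6 201.3  20. ]
rail side [382.8  97.4  20. ]
rail top [454.1 202.6  20. ]
rail top [452.8  99.   20. ]
rail top [385.  204.6  20. ]
rail top [383.2  99.   20. ]
```

```bash
python3 - <<'E'
from h import *
def tri(a,b):
    a=np.array(a)*.64;b=np.array(b)*.64
    P=[]
    for n,q in(("top",a),("side",b)):
        c=json.load(open(n+".json"));P.append(np.array(c["intrinsics"])@np.c_[np.array(c["R"]),c["t"]])
    X=cv2.triangulatePoints(P[0],P[1],a.reshape(2,1),b.reshape(2,1));return np.round((X[:3]/X[3]).ravel()*1000)
for n,a,b in[("roll",(437,282),(432,262)),("white",(500,351),(450,393)),("tan",(485,314),(465,350)),("red",(560,305),(546,380)),("blue",(465,231),(504,253)),("lampred",(220,305),(225,155))]:print(n,tri(a,b))
for q in[(301,387),(243,378)]:print(np.round(pt("top",q[0]*.64,q[1]*.64,.02),3))
E
```

```text
roll [560. -13. 195.]
white [ 422. -162.   82.]
tan [ 510. -131.   72.]
red [ 516. -288.  150.]
blue [695. -83. 129.]
lampred [515. 461. 178.]
[0.345 0.301 0.02 ]
[0.366 0.438 0.02 ]
```

```bash
python3 - <<'E'
from h import *
def tri(a,b):
    a=np.array(a)*.64;b=np.array(b)*.64
    P=[]
    for n,q in(("top",a),("side",b)):
        c=json.load(open(n+".json"));P.append(np.array(c["intrinsics"])@np.c_[np.array(c["R"]),c["t"]])
    X=cv2.triangulatePoints(P[0],P[1],a.reshape(2,1),b.reshape(2,1));X=(X[:3]/X[3]).ravel()
    return np.round(X*1000),[np.round((p@np.r_[X,1])[:2]/(p@np.r_[X,1])[2]/.64) for p in P]
for a,b in[((313,345),(278,258)),((355,316),(350,262)),((403,306),(392,285)),((278,290),(295,192)),((412,219),(472,190))]:print(tri(a,b))
E
```

```text
(array([438., 266.,  87.]), [array([314., 344.]), array([277., 258.])])
(array([517., 165.,  67.]), [array([358., 311.]), array([344., 264.])])
(array([531.,  58.,  78.]), [array([404., 305.]), array([390., 286.])])
(array([569., 345.,  95.]), [array([280., 287.]), array([292., 193.])])
(array([713.,  30., 205.]), [array([417., 213.]), array([463., 192.])])
```

Call:
drive_tool(series=[[[2.1,-4.1,0],-7.2],[[2.1,-4.1,0],-7.2],[[2.1,-4.1,0],-7.2],[[2.1,-4.1,0],-7.2],[[2.1,-4.1,0],-7.2],[[2.1,-4.1,0],-7.2],[[2.1,-4.1,0],-7.2],[[2.1,-4.1,0],-7.2],[[2.1,-4.1,0],-7.2],[[2.1,-4.1,0],-7.2]], hand=0, newtons=50)

```text
time: 1.35
ee_pos: [0.4168, 0.1784, 0.2304]
eef_rot: [0.716, 0.698, -0.0, -0.0]
ft_force: [0.7, 1.4, 0.3]
width: 0.0869
grip_force: 0.0
```

```bash
python3 - <<'E'
from h import *
from scipy.spatial.transform import Rotation as Ro
s=r.read_state();c=snap("wrist","pics/e.png")
M=np.array(c["mount"]);T=np.eye(4);T[:3,:3]=Ro.from_quat(s["eef_rot"]).as_matrix();T[:3,3]=s["ee_pos"]
W=np.linalg.inv(T@M);K=np.array(c["intrinsics"])
print(np.round(s["joint_positions"],2),np.round((T@M)[:3],3),"toolY",np.round(T[:3,1],3))
for P in[(.420,.179,.086),(.4187,.059,.1365)]:
    q=K@(W@[*P,1])[:3];print(q[:2]/q[2])
i=cv2.imread("pics/e.png");cv2.imwrite("pics/e2.png",cv2.resize(i,(768,576),interpolation=cv2.INTER_CUBIC))
np.save("W.npy",W);np.save("K.npy",K)
E
```

```text
[-0.84 -0.07  0.33  1.91  0.02  1.3  -0.55] [[ 1.    -0.026 -0.008  0.418]
 [-0.027 -0.958 -0.284  0.256]
 [-0.     0.284 -0.959  0.384]] toolY [ 1.    -0.027 -0.   ]
[260.47259724 175.83113643]
[262.42496912 295.23829302]
```

View pics/e2.png

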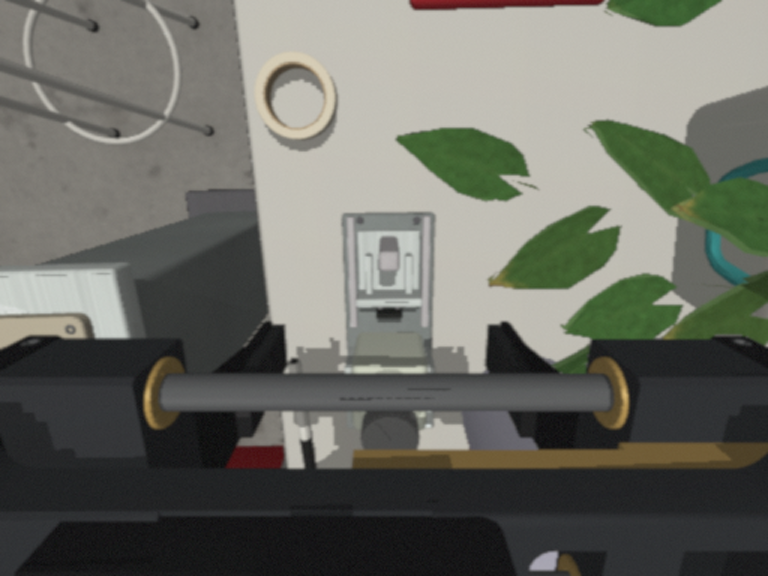

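The wrist view shows the post at (389,261), matching my estimate, square to the fingers. I descend around it.

Call:
drive_tool(series=[[[0.3,0.05,-2.5],0],[[0,0,-2.5],0],[[0,0,-2.5],0],[[0,0,-2.5],0],[[0,0,-2],0],[[0,0,-2],0],[[0,0,-1.2],0],[[0,0,-0.9],0],[[0,0,0],0],[[0,0,0],0]])

```text
time: 2.65
ee_pos: [0.4199, 0.1806, 0.0701]
eef_rot: [0.715, 0.699, 0.0, 0.0]
ft_force: [-0.0, -0.4, -0.2]
width: 0.0872
grip_force: 0.0
```

Call:
drive_tool(series=[[[0,0,0],0],[[0,0,0],0],[[0,0,0],0],[[0,0,0],0],[[0,0,0],0],[[0,0,0],0],[[0,0,0],0],[[0,0,0],0],[[0,0,0],0],[[0,0,0],0]], hand=1, newtons=50)

```text
time: 3.9
ee_pos: [0.4192, 0.1804, 0.0695]
eef_rot: [0.715, 0.699, -0.0, -0.0]
ft_force: [-3.4, -0.3, 4.2]
width: 0.0158
grip_force: 50.0
```

Call:
drive_tool(series=[[[0,-0.3,0],0],[[0,-0.4,0],0],[[0,-0.4,0],0],[[0,-0.4,0],0],[[0,-0.4,0],0],[[0,-0.4,0],0],[[0,-0.4,0],0],[[0,-0.2,0],0],[[0,0,0],0],[[0,0,0],0]])

```text
time: 5.15
ee_pos: [0.4188, 0.1526, 0.0696]
eef_rot: [0.715, 0.699, 0.0, -0.001]
ft_force: [-5.6, 4.9, 2.7]
width: 0.0159
grip_force: 50.0
```

Call:
drive_tool(series=[[[0.05,-0.1,0],0],[[0,-0.1,0],0],[[0,-0.1,0],0],[[0,-0.1,0],0],[[0,-0.1,0],0],[[0,-0.1,0],0],[[0,0,0],0],[[0,0,0],0],[[0,0,0],0],[[0,0,0],0]])

```text
time: 6.4
ee_pos: [0.4187, 0.1474, 0.0695]
eef_rot: [0.714, 0.7, 0.0, -0.001]
ft_force: [-9.3, 7.9, 4.7]
width: 0.0158
grip_force: 50.0
```

Call:
drive_tool(series=[[[-0.1,-0.1,-0.05],0],[[0,-0.1,0],0],[[0,0,0],0],[[0,0,0],0],[[0,0,0],0],[[0,0,0],0],[[0,0,0],0],[[0,0,0],0],[[0,0,0],0],[[0,0,0],0]])

```text
time: 7.65
ee_pos: [0.4187, 0.1456, 0.0696]
eef_rot: [0.715, 0.7, 0.001, -0.001]
ft_force: [-5.7, 9.3, 5.0]
width: 0.0158
grip_force: 50.0
```

Call:
drive_tool(series=[[[-0.05,-0.1,-0.05],0],[[0,-0.1,0],0],[[0,0,0],0],[[0,0,0],0],[[0,0,0],0],[[0,0,0],0],[[0,0,0],0],[[0,0,0],0],[[0,0,0],0],[[0,0,0],0]])

```text
time: 8.9
ee_pos: [0.4186, 0.1442, 0.0695]
eef_rot: [0.714, 0.7, 0.002, -0.001]
ft_force: [-6.3, 10.3, 10.1]
width: 0.0153
grip_force: 50.0
```

Call:
drive_tool(series=[[[-0.05,-0.1,0.1],0],[[0,-0.1,0],0],[[0,0,0],0],[[0,0,0],0],[[0,0,0],0],[[0,0,0],0],[[0,0,0],0],[[0,0,0],0],[[0,0,0],0],[[0,0,0],0]])

```text
time: 10.15
ee_pos: [0.4185, 0.1426, 0.0697]
eef_rot: [0.714, 0.7, 0.002, -0.001]
ft_force: [2.8, 15.8, -9.9]
width: 0.0158
grip_force: 50.0
```

Call:
drive_tool(series=[[[0,0.05,-0.05],0],[[0,0,0],0],[[0,0,0],0],[[0,0,0],0],[[0,0,0],0],[[0,0,1],0],[[0,0,2],0],[[0,0,3],0],[[0,0,4],0],[[0,0,4],0]], hand=0)

```text
time: 11.4
ee_pos: [0.4179, 0.1397, 0.211]
eef_rot: [0.715, 0.699, 0.0, 0.0]
ft_force: [-0.6, 0.1, -0.1]
width: 0.0866
grip_force: 0.0
```

```bash
python3 - <<'E'
from h import *
s=r.read_state();print(np.round(s["joint_positions"],2),s["time"])
a=snap("top","pics/f.png");b=snap("side","pics/g.png")
A=cv2.resize(cv2.imread("pics/f.png")[205:250,205:285],None,fx=7,fy=7,interpolation=cv2.INTER_CUBIC)
B=cv2.resize(cv2.imread("pics/g.png")[170:210,175:255],None,fx=7,fy=7,interpolation=cv2.INTER_CUBIC)
cv2.imwrite("pics/f2.png",np.vstack([A,B]))
E
```

```text
[-0.8  -0.09  0.36  1.96  0.03  1.26 -0.48] 11.4
```

View pics/f2.png

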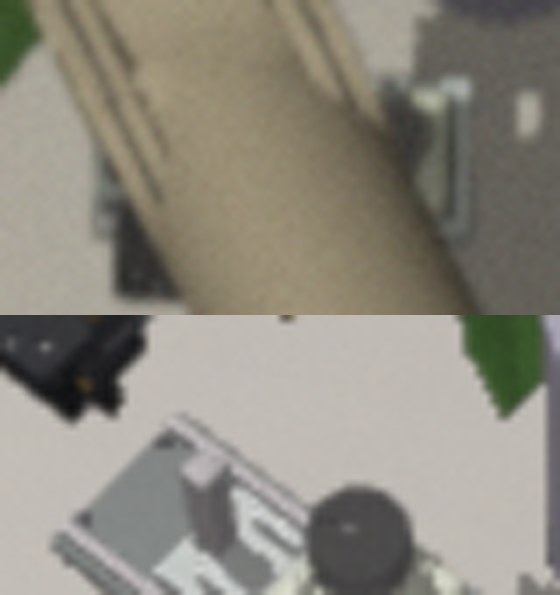

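```bash
python3 - <<'E'
from h import *
S=lambda x,y:((x+.5)/7-.5+175,(y+.5)/7-.5+170)
for q,z in[((359.5,214),.1365),((206,155),.086)]:print(np.round(pt("side",*S(*q),z)*1000,1))
E
```

```text
[419.3  53.2 136.5]
[420.2 141.6  86. ]
```

Call:
drive_tool(series=[[[0.1,-1,0],10],[[0,-1,0],10],[[0,-1,0],10],[[0,-1,0],10],[[0,-1,0],10],[[0,-1,0],10],[[0,-1,0],10],[[0,-1,0],10],[[0,-0.6,0],10],[[0,0,0],10]])

```text
time: 12.75
ee_pos: [0.4188, 0.0533, 0.209]
eef_rot: [-0.078, 0.997, 0.0, -0.0]
ft_force: [0.6, -0.9, 0.9]
width: 0.0872
grip_force: 0.0
```

Call:
drive_tool(series=[[[0,0,0],10],[[0,0,0],10],[[0,0,0],8],[[0,0,0],0],[[0,0,0],0],[[0,0,0],0],[[0,0,0],0],[[0,0,0],0],[[0,0,0],0],[[0,0,0],0]])

```text
time: 14.0
ee_pos: [0.419, 0.0539, 0.2091]
eef_rot: [-0.315, 0.949, 0.0, -0.0]
ft_force: [0.3, -0.3, -0.5]
width: 0.0872
grip_force: 0.0
```

```bash
python3 - <<'E'
from h import *
from scipy.spatial.transform import Rotation as Ro
s=r.read_state();c=snap("wrist","pics/w.png")
Y=Ro.from_quat(s["eef_rot"]).as_matrix()[:,1]
print(np.round(s["joint_positions"],2),np.round(s["ee_pos"],4),np.degrees(np.arctan2(Y[1],Y[0])),s["torque"])
i=cv2.imread("pics/w.png");cv2.imwrite("pics/w2.png",cv2.resize(i,(768,576),interpolation=cv2.INTER_CUBIC))
E
```

```text
[-0.9  -0.17  0.61  2.01  0.1   1.27  1.88] [0.419  0.0539 0.2091] 126.69973437650597 [ 0.0325102   0.01228677 -0.0059068 ]
```

View pics/w2.png

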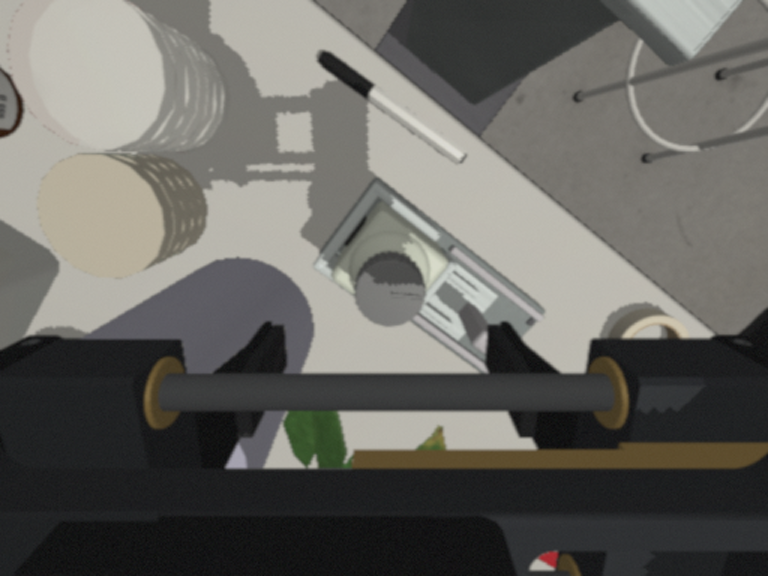

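The cap is centred between the fingers at (391,290), its rib pointing about 120° from the clamp's x axis, so roughly 2.1 rad to close.

Call:
drive_tool(series=[[[0,0,-1.5],0],[[0,0,-1.5],0],[[0,0,-1.5],0],[[0,0,-1.5],0],[[0,0,-1.2],0],[[0,0,-1],0],[[0,0,-0.7],0],[[0,0,0],0],[[0,0,0],0],[[0,0,0],0]])

```text
time: 15.3
ee_pos: [0.4193, 0.054, 0.1204]
eef_rot: [-0.315, 0.949, 0.0, 0.0]
ft_force: [-0.7, -0.7, 0.0]
width: 0.0871
grip_force: 0.0
```

Call:
drive_tool(series=[[[0,0,0],0],[[0,0,0],0],[[0,0,0],0],[[0,0,0],0],[[0,0,0],0],[[0,0,0],0],[[0,0,0],0],[[0,0,0],0],[[0,0,0],0],[[0,0,0],0]], hand=1, newtons=20)

```text
time: 16.55
ee_pos: [0.4185, 0.0552, 0.1202]
eef_rot: [-0.315, 0.949, 0.001, -0.0]
ft_force: [-4.1, 5.0, 4.7]
width: 0.0414
grip_force: 20.0
```

Call:
drive_tool(series=[[[-0.08,0.12,0],-9],[[0,0,-0.01],-9],[[0,0,-0.01],-9],[[0,0,-0.01],-9],[[0,0,-0.02],-9],[[0,0,-0.01],-9],[[0,0,-0.01],-9],[[0,0,-0.01],-9],[[0,0,-0.02],-9],[[0,0,-0.01],-9]])

```text
time: 17.8
ee_pos: [0.418, 0.0542, 0.1189]
eef_rot: [0.451, 0.893, -0.001, -0.0]
ft_force: [-2.2, -4.9, 3.8]
width: 0.0415
grip_force: 20.0
```

```bash
cat > st.py <<'E'
from h import *
from scipy.spatial.transform import Rotation as Ro
s=r.read_state();Y=Ro.from_quat(s["eef_rot"]).as_matrix()[:,1]
print(s["time"],np.round(s["joint_positions"],2),np.round(s["ee_pos"],4),"yaw",np.round(np.degrees(np.arctan2(Y[1],Y[0])),1),"tau",np.round(s["torque"],3),np.round(s["ft_force"],1))
E
python3 st.py
```

```text
17.8 [-0.84 -0.05  0.6   2.13  0.03  1.05  0.37] [0.418  0.0542 0.1189] yaw 36.4 tau [-1.049  0.551  0.084] [-2.2 -4.9  3.8]
```

Call:
drive_tool(series=[[[0,-0.04,-0.01],-5],[[0,0,-0.01],-5],[[0,0,0],-5],[[0,0,-0.01],-5],[[0,0,-0.01],-4],[[0,0,0],-4],[[0,0,0],-4],[[0,0,0],-4],[[0,0,0],0],[[0,0,0],0]])

```text
time: 19.05
ee_pos: [0.4174, 0.0541, 0.1184]
eef_rot: [0.703, 0.712, -0.001, -0.0]
ft_force: [-3.8, -2.7, 4.8]
width: 0.0419
grip_force: 20.0
```

```bash
python3 st.py
```

```text
19.05 [-0.82 -0.05  0.58  2.13  0.03  1.05 -0.25] [0.4174 0.0541 0.1184] yaw 0.7 tau [-0.829  1.164  0.56 ] [-3.8 -2.7  4.8]
```

Call:
drive_tool(series=[[[0,0,0],-2],[[0,0,0],-2],[[0,0,0],-2],[[0,0,0],0],[[0,0,0],0],[[0,0,0],0],[[0,0,0],0],[[0,0,0],0],[[0,0,0],0],[[0,0,0],0]])

```text
time: 20.3
ee_pos: [0.4176, 0.0546, 0.1183]
eef_rot: [0.739, 0.674, -0.001, -0.0]
ft_force: [-4.7, -2.2, 3.9]
width: 0.0418
grip_force: 20.0
```

```bash
python3 st.py
```

```text
20.3 [-0.82 -0.05  0.57  2.13  0.03  1.05 -0.35] [0.4176 0.0546 0.1183] yaw -5.3 tau [-0.526  1.195  0.497] [-4.7 -2.2  3.9]
```

Torque has saturated near 0.5 N m while the hand turns on, so the cap is bottomed out. Backing off a quarter turn.

Call:
drive_tool(series=[[[0,0,0],5],[[0,0,0.01],9],[[0,0,0.01],9],[[0,0,0.02],9],[[0,0,0.01],9],[[0,0,0.01],9],[[0,0,0.02],9],[[0,0,0.01],9],[[0,0,0.01],9],[[0,0,0.01],9]])

```text
time: 21.55
ee_pos: [0.4184, 0.0551, 0.1196]
eef_rot: [0.079, 0.997, 0.0, 0.0]
ft_force: [0.0, 1.6, -1.4]
width: 0.0415
grip_force: 20.0
```

Call:
drive_tool(series=[[[0,0,0.01],6],[[0,0,0],0],[[0,0,0],0],[[0,0,0],0],[[0,0,0],0],[[0,0,0],0],[[0,0,0],0],[[0,0,0],0],[[0,0,0],0],[[0,0,0],0]])

```text
time: 22.8
ee_pos: [0.4183, 0.0548, 0.1198]
eef_rot: [0.029, 1.0, 0.0, 0.0]
ft_force: [-0.3, 4.9, -1.6]
width: 0.0418
grip_force: 20.0
```

```bash
python3 st.py; python3 - <<'E'
from h import *
snap("wrist","pics/z.png");snap("side","pics/y.png")
A=cv2.imread("pics/z.png")[100:340,120:400];B=cv2.imread("pics/y.png")[150:270,150:290]
cv2.imwrite("pics/z2.png",np.hstack([cv2.resize(A,(400,343)),cv2.resize(B,(400,343))]))
E
```

```text
22.8 [-0.87 -0.05  0.63  2.13  0.04  1.05  1.25] [0.4183 0.0548 0.1198] yaw 86.7 tau [1.302 0.132 0.08 ] [-0.3  4.9 -1.6]
```

View pics/z2.png

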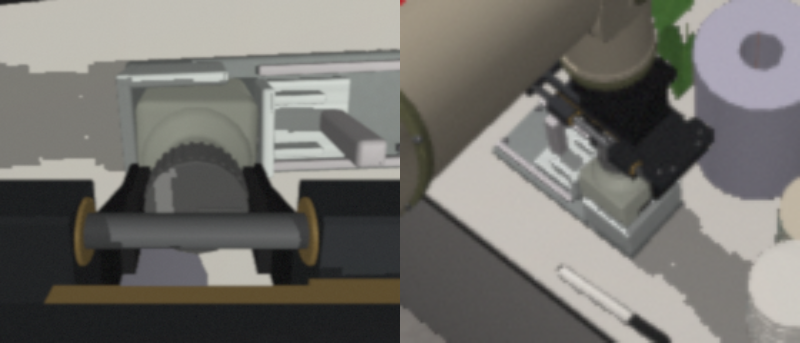

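The wrist view shows the fingers on the cap (200,200) and the jaw still against the upright bottle. The rib is half hidden, so I'll take one closer crop of it.

```bash
python3 - <<'E'
from h import *
A=cv2.imread("pics/z.png")[190:290,200:320]
A=cv2.resize(A,(720,600),interpolation=cv2.INTER_CUBIC);cv2.imwrite("pics/z3.png",cv2.convertScaleAbs(A,alpha=1.8))
E
```

```text
(no output)
```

View pics/z3.png

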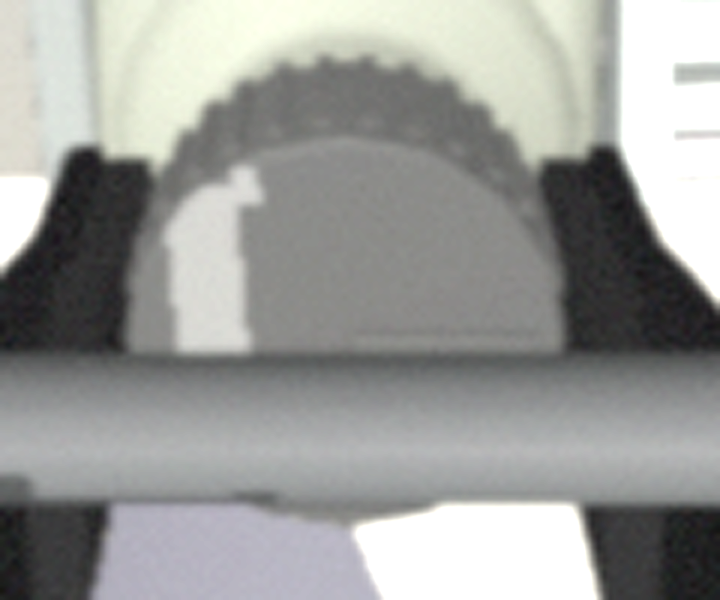

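The rib at (360–540, 333) lies along the finger line at about 87° world, 88–89° from the clamp's x axis. The cap is at a quarter turn, so I hand in.

```bash
python3 -c "
from bench import r
print(r.close_job())"
```

```text
the job is handed in; nothing more can be done
None
```

The job is handed in, with no verdict shown: the jaw is pressing on the upright bottle, and the cap was bottomed out and backed off about 90°, still gripped at 20 N; I never touched the other bottles, tape or timer.

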